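# Seat the lamp boom and lock its cam lever

## Task

Slide the lamp boom along its channel until its front end bears with a few newtons on the sprung rubber tip of the stop, feeling for it rather than ramming it (never above about 12 N), then swing the cam lever over centre until it snaps fully closed and clamps the boom there. Push the lever and clamp with care, never harder than about 25 N, and leave everything else on the shelf where it is.

Things in the scene. Friction and masses are not known exactly. Their poses are not given: they have to be found in the camera images.
- clamp: clamp of a lamp stand, bolted down: steel plate 290 x 115 x 10 mm (x -190..100, y -75..40) with an aluminium U-channel along its x axis. Origin on the table under the channel's centre line; x runs along the channel towards the stop, z up, the lever is on the -y side
- channel_mouth (a point): centre of the channel floor at its open rear end: clamp x -190 mm, 30 mm above the table. The channel runs from here to clamp x +68 mm; inner width 20 mm, walls rise to 43 mm above the table, outer faces at clamp y +/-17 mm
- boom: square steel tube 260 x 18 x 18 mm, 0.28 to 0.44 kg, loose in the channel with 1 mm play each side. Origin mid-length on its underside (30 mm above the table); x points to its front end and the stop, z up. Starts with its front end 20 to 85 mm short of the stop's tip. While the lever is open only its own friction, about 1 to 3 N, resists
- boom_front (a point): centre of the boom's front end face (130 mm from its middle), which meets the stop's rubber tip
- boom_spigot (a point): on the axis of a round brass spigot, 14 mm diameter, 44 mm tall, that stands upright on the boom near its rear end (boom x -105 mm). The point is 24 mm above the tube's top face, 20 mm below the spigot's top and 72 mm above the table: grip or push here
- stop: post 20 x 34 x 44 mm at the channel's front end, fixed; origin at the centre of its underside, axes as the clamp. From its rear face (x -10 mm) a screw with a 13 mm rubber tip points at the boom; it stands out 10 to 40 mm, different each time and not measured: feel for it. The tip is sprung: gives from 0.5 N, all in (4 mm) at 8 N, then rigid
- lever (a joint): cam lever angle, rad: 0 open, 1.833 closed on its end stop; starts at 0. Grows clockwise seen from above. In the clamp's xy plane the lever points along angle (-1.309 - value): outwards when open, along -x beside the channel when closed. A spring swings it back open until it passes dead centre at 1.60 (hardest near 0.9: 8 to 13 N at 62 mm from the pivot); then it snaps home and stays
- lever_pivot (a point): on the lever's vertical pivot axis (clamp x -60, y -55 mm), 42 mm above the table, level with the middle of the lever
- lever_tip (a point): middle of the lever's end, 85 mm from the pivot. The lever is a straight bar 12 mm thick, 30 to 54 mm above the table, with only the plate (top at 10 mm) or the table below. The face to push looks to clamp +x when open and to clamp -y, away from the channel, when closed
- jaw: steel jaw 46 x 11 x 12 mm in a gap of the channel's lever-side wall, origin at its centre: clamp x -60 mm, 37 mm above the table. The lever's cam drives it 5 mm along clamp +y to press the boom on the other wall with 30 to 60 N
- bunker: grey plastic bunker model, 112 x 88 x 56 mm, loose bystander, origin under its centre
- bishop: boxwood chess bishop, 32 mm base, 73 mm tall, loose bystander, origin under its centre
- jar: glass jar with steel twist cap, 62 mm diameter, 85 mm tall, loose bystander, origin under its centre
- crater: tan resin crater, 80 mm diameter, 20 mm tall, loose bystander, origin under its centre
- brush: small steel brush lying flat, 150 mm long, loose bystander, origin under its middle, x along it
- pot: small white paint pot with black cap, 36 mm diameter, 42 mm tall, loose bystander, origin under its centre

How it is judged:
By the outcome, as a careful person would: the job done as asked, in the order asked, and still so for the second after the job is handed in, with the robot touching nothing.
It also fails if it takes over 70 s, if anything falls off the work surface, if the arm or the gripper's body presses on something with over 40 N, if the wrist force passes 120 N, or if a joint passes its speed limit or range.

## Robot

A 6-joint arm with a two-finger parallel gripper is mounted at the origin on the work surface. World frame = base frame: x ahead of the robot, y to its left, z up, the work surface at z = 0. Lengths are in m, angles in rad, forces in N, time in s.
With the tool pointing down it reaches from about 0.25 to 0.725 m from the base axis. Payload 4 kg.
Tool frame: the origin (TCP) lies at the very end of the fingers, on their centre line; the grasp point (between the pads) lies 19 mm behind it; z points along the fingers, y is the direction in which the jaws open and shut (so a half turn about z gives the same grasp; the last joint's range is limited). The gripper opens to 85 mm and grips with 20 to 120 N. Pads are 22 mm wide; open, the fingers measure 114 mm over their backs; the gripper's body (76 mm by 85 mm) begins 54 mm behind the grasp point. The pads swing forward as they close: fully open they stand 13 mm farther back than shut.
Start: joints at [-1.183, 0.241, 0.005, 1.335, 0, 1.571], TCP at [0.189, -0.463, 0.199] pointing down, gripper open.
Joint ranges: [-2.72, 2.72], [-1.05, 1.87], [-1.09, 1.28], [-1.99, 2.15], [-1.42, 1.44], [-3.14, 3.14]. Speed limits (rad/s): [2.79, 2.79, 3.14, 3.14, 3.14, 3.14].

## Interface

Orientations are given as a unit quaternion [x, y, z, w].
In Python, from workcell import bot gives the robot as it stands.
- The arm moves only by the shell command python3 -m crank 'ROWS'. ROWS is JSON, a list that holds one entry, the list of rows, each a list of 5 numbers: the shift along the tool's x, y, z in mm, then the turn about the tool's z in degrees, then the closure in counts, from 0 (fully open) to 255 (shut). In form: [[[tx, ty, tz, turn, grip], ...]]. A call has 1 to 12 rows; each row shifts and turns the pose as measured when the row begins, along the tool's axes as they then stand; what a row does not reach is not made up. A row lasts 1/8 s, in which the tool goes at most 62.5 mm and 10.7 degrees, less where a joint would pass 70% of its speed; a pose out of reach is approached as far as the arm can. A call is refused whole if a number of a shift passes 62.5 or a number of a turn 10.7, either way. A call with a gripper value outside its range is refused whole. The fingers move at their own pace and stop on an object; the grip force is fixed at half the most. Time passes only in rows, so rows that do not move let the fingers close. It gives the time, the measured TCP pose, the force and the opening at its end, in the units of the state.
- bot.get_obs(): the state, without advancing time (a new reading comes with each control period).
- bot.camera(name): name is "scene" or "top"; returns a dict with "img" (420x560x3 uint8, blue, green, red), "depth" (420x560 float32, m along the optical axis (not along the pixel's ray), 0 where there is no reading), "fx", "fy", "cx", "cy" (pixels), "R" (3x3) and "t" (3): a world point X has camera coordinates R X + t. Camera axes: x right, y down, z forward; pixel columns grow to the right and rows downward; lengths in m; the calibration is good to about 2 mm. A picture is of the moment at which its call begins.
- bot.job_done(): hands the job in, once; it reports no verdict.
The state is a dict: "clock": time; "joint_pos": joint angles; "joint_vel": joint speeds; "tau": joint torques, N m; "eef_pos": TCP position; "tool_rot": TCP orientation; "ft_force": force on the tool from outside, world axes, zero at the start; "ft_torque": the same for the moment, N m; "grip_width": finger opening in m.
Only numpy, scipy, OpenCV 4.12 (cv2) and the standard library are available. Lean on these libraries where they do the work, as an engineer would, in place of code of your own. Each camera call takes 0.05 s, during which the arm holds its last target.

## Working session

There is one attempt and no reset: what is moved stays moved. The work goes in short steps, Python scripts to look and compute and a shell command to move; the robot and the scene stay as the last step left them, time stands still between calls to the robot, and variables do not carry over. Pictures are saved under pics/ and viewed, and the job is handed in when it is done.

```bash
mkdir -p pics; ls
python3 - <<'E'
from workcell import bot
import cv2
o=bot.get_obs(); print({k:o[k] for k in o})
for n in("scene","top"):
    c=bot.camera(n); cv2.imwrite(f"pics/{n}0.png",c["img"]); print(n,c["fx"],c["fy"],c["cx"],c["cy"],c["R"],c["t"])
E
```

```text
pics
{'clock': 0.0, 'joint_pos': array([-1.18300209e+00,  2.41433902e-01,  3.76097633e-03,  1.33517783e+00,
       -6.04811858e-06,  1.57083006e+00]), 'joint_vel': array([-4.56649288e-04,  1.19688318e-04, -1.53947895e-03,  1.71600375e-03,
       -1.47210215e-04,  1.54584809e-05]), 'tau': array([-2.86354325e-04, -3.72315466e+01,  2.52410352e+01,  1.69544492e-02,
        7.97164148e-05,  7.49036406e-07]), 'eef_pos': array([ 0.1888179 , -0.46225189,  0.19841658]), 'tool_rot': array([ 9.81263506e-01,  1.92667788e-01, -2.00913013e-04, -1.00738116e-03]), 'ft_force': array([ 0.18432943, -0.27470661, -0.57918259]), 'ft_torque': array([ 0.02959829, -0.03239614, -0.02679928]), 'grip_width': 0.0856200259960064}
scene 395.96542773719375 395.96542773719375 276.0916705126328 214.0552591528931 [[ 0.8045851   0.59380187 -0.00649294]
 [ 0.46356312 -0.63487379 -0.61809749]
 [-0.37114965  0.49430214 -0.78607464]] [-0.4588127  -0.20488549  1.01196643]
top 440.86066962977463 440.86066962977463 277.016708116513 206.55248190224455 [[-0.02612773 -0.99951759 -0.01679061]
 [-0.98248237  0.02877541 -0.18412052]
 [ 0.18451485  0.01168582 -0.98276025]] [0.02502903 0.57009699 0.80088019]
```

View pics/scene0.png

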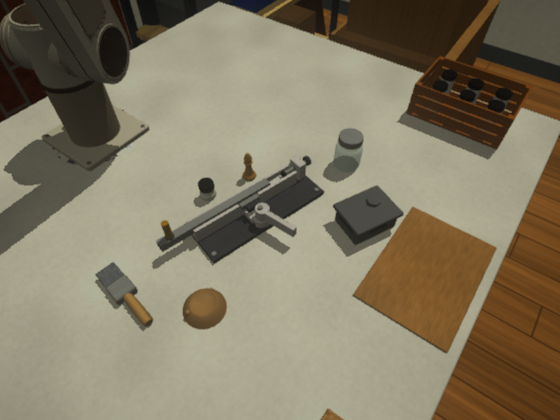

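View pics/top0.png

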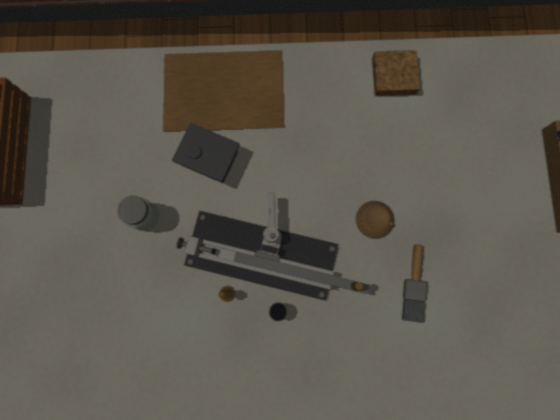

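The scene shows the clamp in the middle, with the lever pointing to the robot's +x side. In the top picture the pivot is at about (271,236), the lever tip at (272,196), the spigot at (359,286) and the stop post at (190,246). Next I'll zoom in and measure.

```bash
cat > h.py <<'E'
from workcell import bot
import cv2, numpy as np
def ray(c,u,v,z):
    d=c["R"].T@np.array([(u-c["cx"])/c["fx"],(v-c["cy"])/c["fy"],1]); o=-c["R"].T@c["t"]
    return o+d*(z-o[2])/d[2]
def proj(c,X):
    p=c["R"]@np.array(X)+c["t"]; return np.array([c["fx"]*p[0]/p[2]+c["cx"],c["fy"]*p[1]/p[2]+c["cy"]])
E
python3 - <<'E'
from h import *
c=bot.camera("top"); i=c["img"][180:330,160:390]
i=cv2.convertScaleAbs(i,alpha=1.8)
cv2.imwrite("pics/topz.png",cv2.resize(i,None,fx=3.4,fy=3.4,interpolation=cv2.INTER_CUBIC))
c=bot.camera("scene"); i=c["img"][140:270,140:340]
cv2.imwrite("pics/scz.png",cv2.resize(cv2.convertScaleAbs(i,alpha=1.5),None,fx=4,fy=4,interpolation=cv2.INTER_CUBIC))
E
```

```text
(no output)
```

View pics/topz.png

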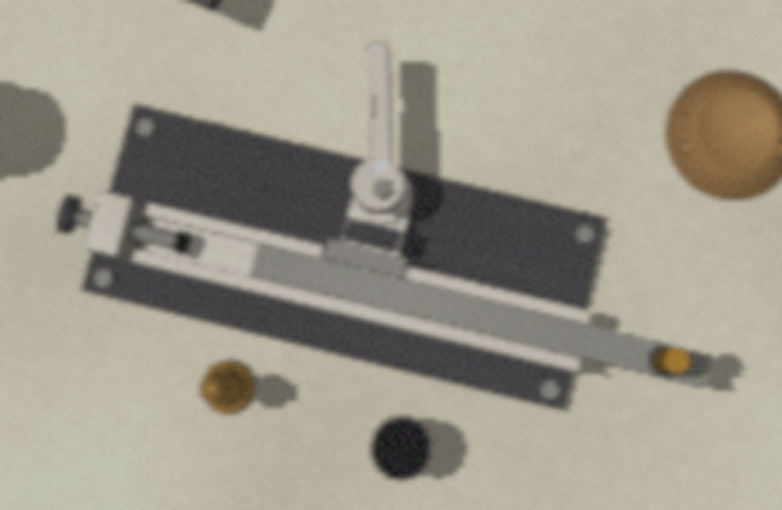

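View pics/scz.png

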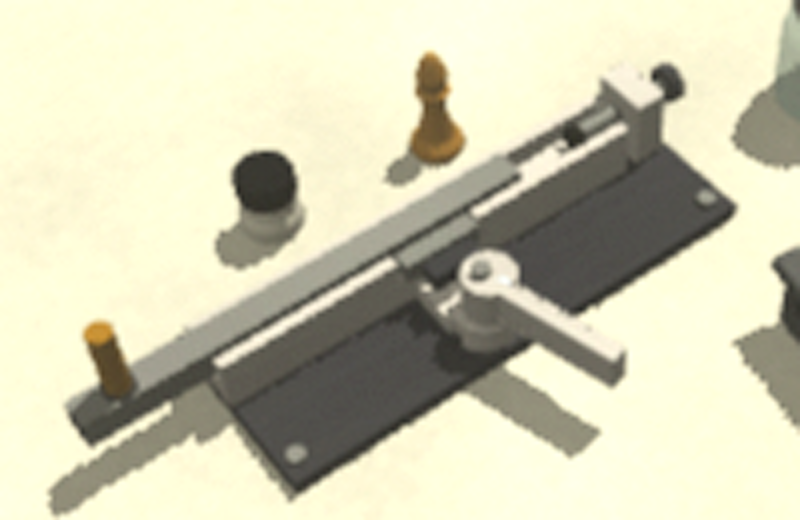

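Run:
```python
from h import *
c=bot.camera("top")
P=lambda u,v,z: ray(c,160+(u+.5)/3.4-.5,180+(v+.5)/3.4-.5,z)
w=np.array([P(*p,0.01)[:2] for p in[(134,105),(607,218),(568,408),(82,290)]])
l=np.array([(100,-75),(-190,-75),(-190,40),(100,40)])/1000
# rigid fit
wc,lc=w.mean(0),l.mean(0); U,S,V=np.linalg.svd((l-lc).T@(w-wc)); R=(U@V).T; t=wc-R@lc
print("yaw",np.arctan2(R[1,0],R[0,0]),t,"res mm",(w-(l@R.T+t))*1e3)
loc=lambda p:(R.T@(p[:2]-t))*1e3
for n,p in dict(pivot=(382,187,.058),tip=(378,42,.054),front=(250,262,.048),spig=(677,360,.092),rubber=(203,243,.045),post=(110,222,.054),rear=(708,372,.048),pot=(401,447,.042),bishop=(229,386,.03)).items():
    q=P(*p); print(n,q.round(4),loc(q).round(1))
s=bot.camera("scene")
for n,p in dict(spig=(98,335,.092),pivot=(482,270,.058)).items():
    q=ray(s,140+p[0]/4,140+p[1]/4,p[2]); print("scene",n,q.round(4),loc(q).round(1))
# scene colour check of spigot mask
np.savez("cl.npz",R=R,t=t)
```

```text
yaw 1.3086857101275646 [0.47745826 0.09163484] res mm [[-0.72923992  0.1271317 ]
 [-1.28210529  0.72497358]
 [ 1.07106789 -1.04969284]
 [ 0.94027733  0.19758757]]
pivot [0.5155 0.0201 0.058 ] [-59.2 -55.3]
tip [0.5996 0.0205 0.054 ] [ -37.  -136.4]
front [0.4765 0.0956 0.048 ] [3.6 2. ]
spig [ 0.4159 -0.1331  0.092 ] [-233.     1.2]
rubber [0.4882 0.1225 0.045 ] [32.6 -2.3]
post [0.5006 0.1735 0.054 ] [85.1 -1.1]
rear [ 0.4091 -0.1571  0.048 ] [-257.9    1.6]
pot [0.3728 0.0135 0.042 ] [-102.6   80.9]
bishop [0.4083 0.1101 0.03  ] [-0.1 71.6]
scene spig [ 0.4186 -0.1343  0.092 ] [-233.4   -1.7]
scene pivot [0.518  0.0195 0.058 ] [-59.2 -57.8]
```

The fit is consistent: yaw is about 75°, the boom front is at clamp x of about +3 and the rubber tip at about +33. I'll push the spigot from behind with shut fingers, tool x along clamp +x.

```bash
cat >> h.py <<'E'
from scipy.spatial.transform import Rotation as Rt
d=np.load("cl.npz"); CR,ct=d["R"],d["t"]
def go(lx,ly,z,yaw):
    """clamp-frame target (mm) and tool-x yaw in clamp frame(deg): remaining shift in tool axes now"""
    o=bot.get_obs(); r=Rt.from_quat(o["tool_rot"]); M=r.as_matrix()
    w=np.r_[CR@np.array([lx,ly])/1000+ct,z/1000]
    y=np.degrees(np.arctan2(M[1,0],M[0,0])); cy=np.degrees(np.arctan2(CR[1,0],CR[0,0]))
    dy=(yaw+cy-y+180)%360-180
    print("shift mm",(M.T@(w-o["eef_pos"])*1e3).round(1),"turn",round(-dy,1),"j6",o["joint_pos"][5].round(2))
def st():
    o=bot.get_obs(); M=Rt.from_quat(o["tool_rot"]).as_matrix(); p=CR.T@(o["eef_pos"][:2]-ct)*1e3
    print("t",round(float(o["clock"]),2),"clampxy",p.round(1),"z",(o["eef_pos"][2]*1e3).round(1),"yawC",round(np.degrees(np.arctan2(M[1,0],M[0,0])-np.arctan2(CR[1,0],CR[0,0])),1),"Fclamp",(CR.T@o["ft_force"][:2]).round(2),o["ft_force"][2].round(2),"w",round(float(o["grip_width"]),4),"tilt",M[:,2].round(3))
E
python3 -c "
from h import *
st();go(-270,0,120,0);go(-270,0,62,0)"
```

```text
t 0.3 clampxy [-610.1  135. ] z 199.0 yawC -52.8 Fclamp [0.65 0.31] -0.16 w 0.0856 tilt [-0.     0.001 -1.   ]
shift mm [ 313.3 -189.    79.1] turn -52.8 j6 1.57
shift mm [ 313.3 -189.   137.1] turn -52.8 j6 1.57
```

```bash
python3 -m crank '[[[31,-19,6,0,255],[31,-19,6,0,255],[31,-19,6,0,255],[31,-19,6,0,255],[31,-19,6,0,255],[31,-19,6,0,255],[31,-19,6,0,255],[31,-19,6,0,255],[31,-19,6,0,255],[0,0,0,0,255]]]'; python3 -m crank '[[[0,0,0,-10,255],[0,0,0,-10,255],[0,0,0,-10,255],[0,0,0,-10,255],[0,0,0,-10,255],[0,0,0,0,255]]]'; python3 -c "
from h import *
st();go(-270,0,120,0);go(-270,0,62,0)"
```

```text
clock: 1.55
eef_pos: [0.3888, -0.1923, 0.1433]
tool_rot: [0.982, 0.191, 0.001, 0.001]
ft_force: [0.1, 0.9, 0.5]
grip_width: 0.0001
clock: 2.3
eef_pos: [0.3865, -0.1958, 0.1441]
tool_rot: [0.802, 0.598, -0.001, 0.002]
ft_force: [-0.4, -0.3, -0.9]
grip_width: -0.0
t 2.3 clampxy [-301.2   13.4] z 144.1 yawC -1.6 Fclamp [-0.38  0.27] -0.9 w -0.0 tilt [ 0.001 -0.004 -1.   ]
shift mm [31.6 12.5 24. ] turn -1.6 j6 1.39
shift mm [31.8 12.4 82. ] turn -1.6 j6 1.39
```

```bash
python3 -m crank '[[[15,6,20,-1.6,255],[15,6,20,0,255],[0,0,20,0,255],[0,0,20,0,255],[0,0,0,0,255]]]'; python3 -c "
from h import *
st();go(-255,0,62,0)
for n in('top','scene'):
  c=bot.camera(n);u,v=(250,220) if n=='top' else (110,170)
  if n=='top': i=c['img'][200:330,250:420]
  else: i=c['img'][140:270,100:270]
  cv2.imwrite('pics/a_%s.png'%n,cv2.resize(cv2.convertScaleAbs(i,alpha=1.6),None,fx=4,fy=4,interpolation=cv2.INTER_CUBIC))"
```

```text
clock: 2.92
eef_pos: [0.4068, -0.173, 0.0632]
tool_rot: [0.799, 0.601, -0.001, 0.003]
ft_force: [-0.2, -0.2, 0.4]
grip_width: -0.0003
t 2.92 clampxy [-273.9   -0.3] z 63.2 yawC -1.0 Fclamp [-0.29  0.14] 0.41 w -0.0003 tilt [ 0.003 -0.006 -1.   ]
shift mm [18.9 -0.6  1.1] turn -1.0 j6 1.45
```

View pics/a_scene.png

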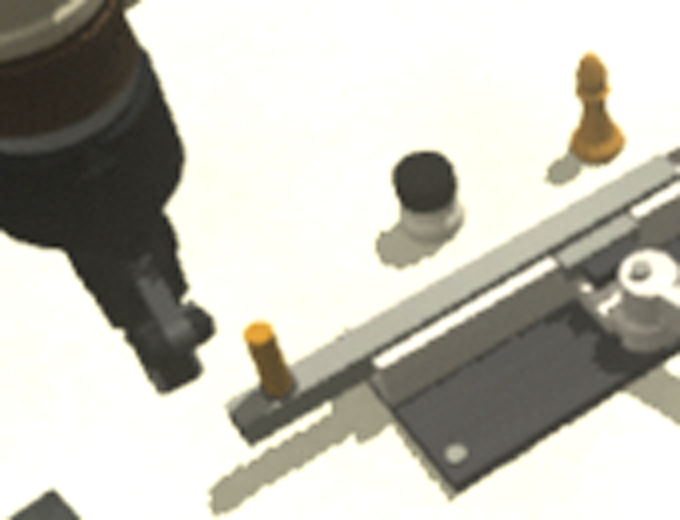

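The picture shows the shut fingers just behind the spigot (fingers at 175,380, spigot at 265,360) and in line with the boom. I'll creep forward to contact.

```bash
python3 -m crank '[[[5,0,0,-1,255],[5,0,0,0,255],[4,0,0,0,255],[2,0,0,0,255],[2,0,0,0,255],[0,0,0,0,255]]]'; python3 -c "
from h import *
st()"; python3 -m crank '[[[1.5,0,0,0,255],[1.5,0,0,0,255],[1.5,0,0,0,255],[1.5,0,0,0,255],[1.5,0,0,0,255],[1.5,0,0,0,255],[0,0,0,0,255]]]'; python3 -c "
from h import *
st()"
```

```text
clock: 3.78
eef_pos: [0.4155, -0.1558, 0.0674]
tool_rot: [0.793, 0.609, 0.001, 0.007]
ft_force: [0.4, -0.4, -0.6]
grip_width: -0.0
t 3.77 clampxy [-255.    -4.2] z 67.4 yawC -0.0 Fclamp [-0.3  -0.47] -0.55 w -0.0 tilt [ 0.011 -0.01  -1.   ]
clock: 4.65
eef_pos: [0.4178, -0.1466, 0.0672]
tool_rot: [0.794, 0.608, 0.001, 0.007]
ft_force: [0.1, -0.2, 0.2]
grip_width: 0.0001
t 4.65 clampxy [-245.6   -4.1] z 67.2 yawC -0.0 Fclamp [-0.14 -0.14] 0.22 w 0.0001 tilt [ 0.011 -0.01  -1.   ]
```

```bash
python3 -m crank '[[[0,-2,2,0,255],[0,-2,2,0,255],[0,0,0,0,255]]]'; python3 -c "
from h import *
st()
c=bot.camera('top'); i=c['img'][200:330,250:420]
cv2.imwrite('pics/b_top.png',cv2.resize(cv2.convertScaleAbs(i,alpha=1.6),None,fx=4,fy=4,interpolation=cv2.INTER_CUBIC))
c=bot.camera('scene'); i=c['img'][140:270,100:270]
cv2.imwrite('pics/b_sc.png',cv2.resize(cv2.convertScaleAbs(i,alpha=1.6),None,fx=4,fy=4,interpolation=cv2.INTER_CUBIC))
"
```

```text
clock: 5.03
eef_pos: [0.4135, -0.1455, 0.0627]
tool_rot: [0.794, 0.608, 0.001, 0.007]
ft_force: [-0.5, -0.4, 0.3]
grip_width: -0.0
t 5.03 clampxy [-245.7    0.4] z 62.7 yawC -0.0 Fclamp [-0.52  0.4 ] 0.34 w -0.0 tilt [ 0.01 -0.01 -1.  ]
```

View pics/b_sc.png

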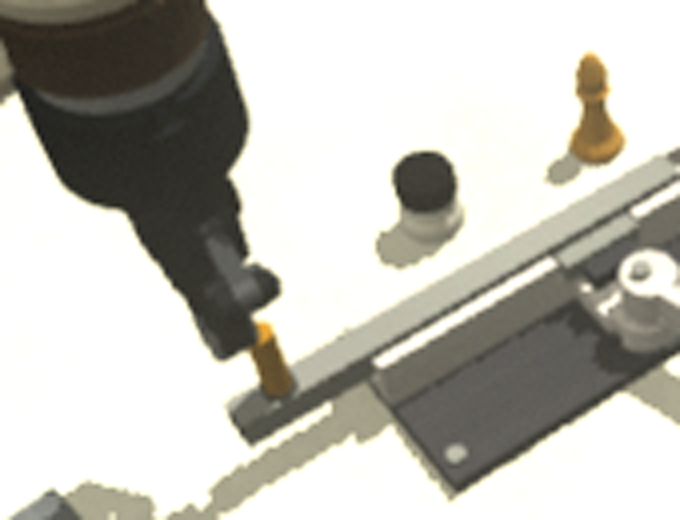

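The fingertips at (235,345) almost touch the spigot at (265,345), and the boom's rear end hasn't moved.

```bash
for k in 1 2 3 ; do python3 -m crank '[[[1,0,0,0,255],[1,0,0,0,255],[1,0,0,0,255],[1,0,0,0,255]]]' >/dev/null; python3 -c "
from h import *
st()"; done
```

```text
t 5.62 clampxy [-241.5   -0.4] z 63.1 yawC -0.0 Fclamp [0.15 0.3 ] -0.22 w 0.0002 tilt [ 0.012 -0.01  -1.   ]
t 6.12 clampxy [-237.1   -0.4] z 63.1 yawC -0.0 Fclamp [ 0.78 -0.24] -0.42 w 0.0 tilt [ 0.011 -0.01  -1.   ]
t 6.62 clampxy [-232.8   -0.4] z 63.0 yawC -0.0 Fclamp [-0.1  -0.27] 0.51 w -0.0001 tilt [ 0.012 -0.01  -1.   ]
```

```bash
python3 -c "
from h import *
c=bot.camera('top'); i=c['img'][180:330,160:390]
cv2.imwrite('pics/c_top.png',cv2.resize(cv2.convertScaleAbs(i,alpha=1.6),None,fx=3.4,fy=3.4,interpolation=cv2.INTER_CUBIC))
c=bot.camera('scene'); i=c['img'][140:270,100:270]
cv2.imwrite('pics/c_sc.png',cv2.resize(cv2.convertScaleAbs(i,alpha=1.6),None,fx=4,fy=4,interpolation=cv2.INTER_CUBIC))
"
```

```text
(no output)
```

View pics/c_sc.png

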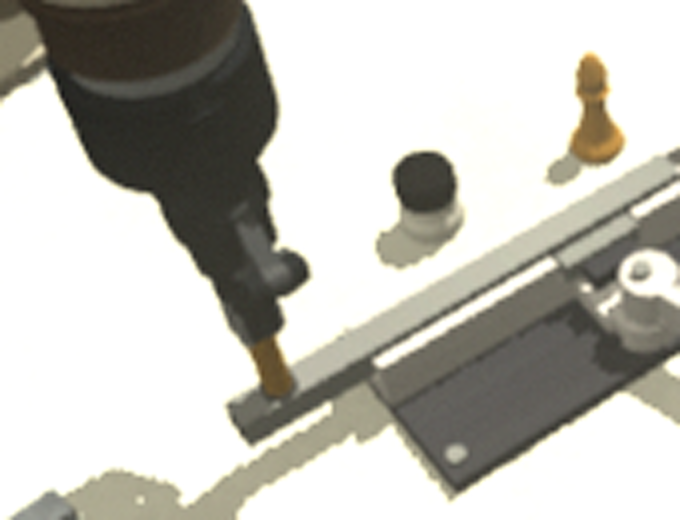

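View pics/c_top.png

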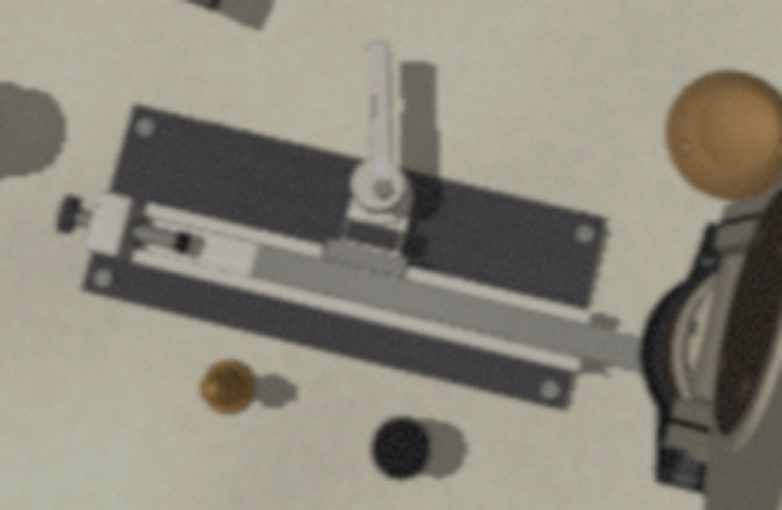

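```bash
python3 -c "
from h import *
c=bot.camera('scene'); o=bot.get_obs()
z=lambda X:((proj(c,X)-[100,140])*4).round(0)
p=o['eef_pos'];M=Rt.from_quat(o['tool_rot']).as_matrix()
print('tcp',z(p),'tcp-54z',z(p-M[:,2]*.054), 'tcp+-11x',z(p+M[:,0]*.011),z(p-M[:,0]*.011),'y',z(p+M[:,1]*.0145),z(p-M[:,1]*.0145))
s=np.r_[CR@[-.233,0]+ct,.092]; print('spig top',z(s),'base',z(s-[0,0,.044]))
# depth in fingertip and spigot region
D=c['depth']
for (u,v) in [(260,330),(250,310),(265,350),(275,380),(250,400)]:
  uu,vv=100+u//4,140+v//4; dd=D[vv,uu]; X=c['R'].T@(np.array([(uu-c['cx'])/c['fx'],(vv-c['cy'])/c['fy'],1])*dd-c['t']); print(u,v,X.round(3),(CR.T@(X[:2]-ct)*1e3).round(1))
"
```

```text
tcp [272. 370.] tcp-54z [245. 297.] tcp+-11x [293. 358.] [251. 382.] y [287. 389.] [257. 350.]
spig top [257. 332.] base [278. 388.]
260 330 [ 0.432 -0.139  0.113] [-234.9  -16.1]
250 310 [ 0.46  -0.156  0.166] [-243.7  -46.9]
265 350 [ 0.423 -0.136  0.088] [-234.2   -6.9]
275 380 [ 0.423 -0.138  0.064] [-235.9   -6.5]
250 400 [ 0.41  -0.147  0.047] [-247.5    3.2]
```

```bash
python3 -c "
from h import *
a=cv2.imread('pics/scene0.png')
c=bot.camera('scene'); D=c['depth']
m=(cv2.absdiff(a,c['img']).max(2)>25)&(D>0)
v,u=np.nonzero(m); d=D[v,u]
X=(np.stack([(u-c['cx'])/c['fx'],(v-c['cy'])/c['fy'],np.ones_like(d)],1)*d[:,None]-c['t'])@c['R']
L=(X[:,:2]-ct)@CR*1e3
k=(abs(L[:,0]+234)<30)&(abs(L[:,1])<60)&(X[:,2]>.03)&(X[:,2]<.2)
o=np.argsort(X[k,2])
for i in o[:60:3]: print(u[k][i],v[k][i],L[k][i].round(1),(X[k][i,2]*1e3).round(1))
print('nodepth near',(D[140:270,100:270]==0).sum())
i=c['img'][190:250,130:200]
cv2.imwrite('pics/d.png',cv2.resize(cv2.convertScaleAbs(i,alpha=2.5),None,fx=9,fy=9,interpolation=cv2.INTER_CUBIC))
"; python3 -c "
from workcell import bot
o=bot.get_obs();print(o['joint_pos'],o['eef_pos'],o['clock'])"
```

```text
158 241 [-254.4    6.5] 46.5
161 226 [-242.1   -8.2] 99.3
162 225 [-240.    -9.1] 101.5
165 225 [-236.   -12.9] 102.0
170 219 [-222.7   -7.8] 103.5
161 225 [-241.9  -10.1] 104.1
161 224 [-240.9   -8.6] 104.6
160 224 [-242.5   -8.4] 105.8
170 221 [-225.5  -14. ] 106.3
161 223 [-240.2   -8.4] 106.8
169 222 [-228.2  -15.6] 107.1
167 222 [-231.   -13.8] 107.7
170 220 [-224.8  -13.7] 108.4
165 224 [-236.1  -16.3] 108.7
169 221 [-227.5  -15.2] 109.1
159 223 [-243.5   -8.3] 109.5
167 221 [-230.4  -13.6] 109.9
157 220 [-243.2   -0.9] 110.3
168 220 [-228.2  -13.8] 111.3
163 223 [-238.4  -14.5] 111.6
nodepth near 92
[-0.30468701  0.22401608 -0.39872737  0.93409764 -0.00600003  1.52877772] [ 0.41748588 -0.13340084  0.06303059] 6.825
```

View pics/d.png

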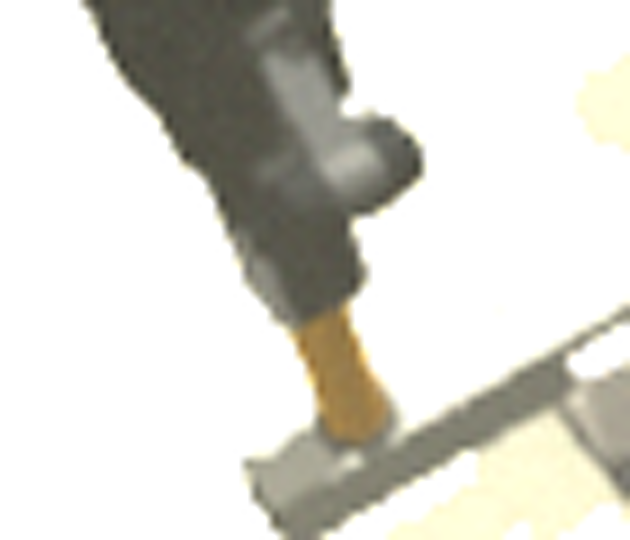

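The camera disagrees with the reported TCP. The fingertips are really about 98 mm above the table, passing over the spigot, although 63 mm is reported. In the picture they end at (330,300), just over the spigot top, and that also explains why no force was felt. I'll back off, lower, and check the height by camera.

```bash
cat >> h.py <<'E'
def low(x0,y0,name=None):
    a=cv2.imread('pics/scene0.png'); c=bot.camera('scene'); D=c['depth']
    m=(cv2.absdiff(a,c['img']).max(2)>25)&(D>0)&(c['img'].max(2)<90)
    v,u=np.nonzero(m); d=D[v,u]
    X=(np.stack([(u-c['cx'])/c['fx'],(v-c['cy'])/c['fy'],np.ones_like(d)],1)*d[:,None]-c['t'])@c['R']
    L=(X[:,:2]-ct)@CR*1e3
    k=(abs(L[:,0]-x0)<30)&(abs(L[:,1]-y0)<30)&(X[:,2]>.012)&(X[:,2]<.2)
    o=np.argsort(X[k,2])[:60:4]
    for i in o: print(u[k][i],v[k][i],L[k][i].round(1),(X[k][i,2]*1e3).round(1))
    if name:
        q=proj(c,np.r_[CR@[x0/1e3,y0/1e3]+ct,.07]).astype(int); i=c['img'][max(q[1]-50,0):q[1]+50,max(q[0]-65,0):q[0]+65]
        cv2.imwrite(f'pics/{name}.png',cv2.resize(cv2.convertScaleAbs(i,alpha=1.8),None,fx=6,fy=6,interpolation=cv2.INTER_CUBIC))
E
python3 -m crank '[[[-10,0,0,0,255],[-10,0,0,0,255],[-10,0,0,0,255],[-5,0,0,0,255],[0,0,10,0,255],[0,0,10,0,255],[0,0,5,0,255],[0,0,0,0,255]]]'; python3 -c "
from h import *
st();low(-268,0,'e')"
```

```text
clock: 7.82
eef_pos: [0.4072, -0.1701, 0.0358]
tool_rot: [0.794, 0.608, 0.001, 0.007]
ft_force: [0.2, 0.0, 0.3]
grip_width: 0.0001
t 7.83 clampxy [-270.9    0. ] z 35.8 yawC -0.1 Fclamp [ 0.08 -0.19] 0.29 w 0.0001 tilt [ 0.01  -0.009 -1.   ]
147 245 [-277.5   -7.4] 70.8
155 239 [-260.7   -8.5] 75.8
145 244 [-280.    -8.6] 77.8
151 243 [-270.8  -14.6] 79.4
150 242 [-271.4  -12.7] 80.8
146 242 [-277.    -8.6] 81.4
153 241 [-266.3  -14.9] 81.9
148 244 [-276.3  -15.4] 82.3
149 243 [-274.1  -15.7] 83.6
147 243 [-277.  -14.] 84.4
149 241 [-272.4  -13.6] 85.9
143 241 [-280.7   -7.3] 86.4
147 242 [-276.4  -15. ] 88.2
153 238 [-264.2  -14.8] 89.2
141 238 [-281.    -2.3] 90.4
```

View pics/e.png

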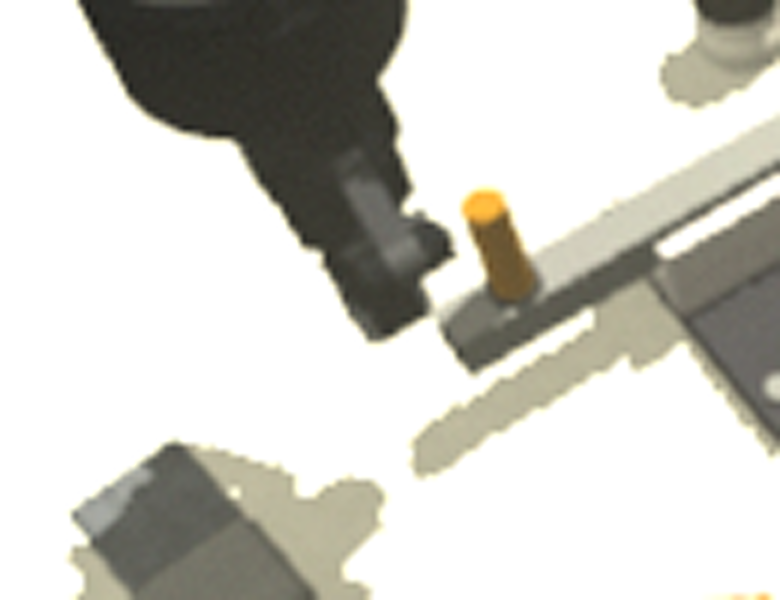

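The fingertips now stand at about 71 mm for a reported 36, so the height offset is a steady +35 mm and the horizontal position agrees. I'll lower 9 mm more and advance to contact.

```bash
python3 -m crank '[[[0,0,9,0,255],[3,0,0,0,255],[3,0,0,0,255],[3,0,0,0,255],[3,0,0,0,255],[2,0,0,0,255],[0,0,0,0,255]]]' >/dev/null; python3 -c "
from h import *
st()"; for k in 1 2 3 ; do python3 -m crank '[[[1,0,0,0,255],[1,0,0,0,255],[1,0,0,0,255]]]' >/dev/null; python3 -c "
from h import *
st()"; done
```

```text
t 8.75 clampxy [-255.6   -1.2] z 27.1 yawC -0.0 Fclamp [ 0.04 -1.09] -0.54 w 0.0001 tilt [ 0.012 -0.01  -1.   ]
t 9.12 clampxy [-252.6   -1.2] z 27.2 yawC -0.0 Fclamp [-0.08 -0.87] -0.73 w -0.0002 tilt [ 0.012 -0.01  -1.   ]
t 9.5 clampxy [-250.2   -1.3] z 27.2 yawC -0.1 Fclamp [-1.12  0.35] 0.1 w -0.0002 tilt [ 0.012 -0.012 -1.   ]
t 9.88 clampxy [-247.4   -1.3] z 27.2 yawC -0.1 Fclamp [-1.55 -0.87] 0.04 w 0.0001 tilt [ 0.012 -0.013 -1.   ]
```

Contact came at -251, as predicted, and the boom slides at about 1.5 N. The tip should come at about -220, so I'll keep creeping and check the force.

```bash
for k in 1 2 3; do python3 -m crank '[[[1.5,-0.2,0,0,255],[1.5,0,0,0,255],[1.5,0,0,0,255]]]' >/dev/null; python3 -c "
from h import *
st()"; done;  python3 -m crank '[[[0,0,0,0,255]]]'|tail -2; python3 -c "
from h import *
st()
c=bot.camera('top'); i=c['img'][180:330,160:390]
cv2.imwrite('pics/f_top.png',cv2.resize(cv2.convertScaleAbs(i,alpha=1.6),None,fx=3.4,fy=3.4,interpolation=cv2.INTER_CUBIC))"
```

```text
t 10.25 clampxy [-242.7   -1.2] z 27.2 yawC -0.1 Fclamp [-1.2   0.31] -0.14 w 0.0 tilt [ 0.012 -0.013 -1.   ]
t 10.62 clampxy [-237.9   -1. ] z 27.2 yawC -0.1 Fclamp [-1.85  0.09] 1.74 w -0.0 tilt [ 0.012 -0.013 -1.   ]
t 11.0 clampxy [-233.1   -0.8] z 27.2 yawC -0.1 Fclamp [-2.77 -0.05] 0.32 w -0.0003 tilt [ 0.012 -0.013 -1.   ]
ft_force: [-0.3, -2.4, 0.6]
grip_width: 0.0002
t 11.12 clampxy [-232.9   -0.9] z 27.2 yawC -0.1 Fclamp [-2.36 -0.37] 0.62 w 0.0002 tilt [ 0.012 -0.013 -1.   ]
```

View pics/f_top.png

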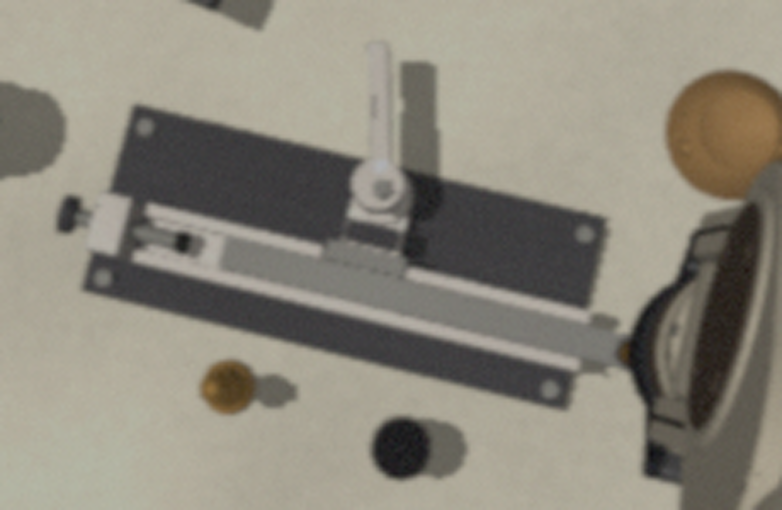

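The top picture shows the boom front at x≈220 and the rubber tip's end at ≈203, which leaves about 9 mm. From here I'll go in 1 mm steps.

```bash
for k in 1 2 3; do python3 -m crank '[[[1,0,0,0,255],[1,0,0,0,255]]]' >/dev/null; python3 -c "
from h import *
st()"; done
```

```text
t 11.43 clampxy [-231.    -0.9] z 27.2 yawC -0.1 Fclamp [-1.91 -1.01] 0.26 w 0.0001 tilt [ 0.012 -0.013 -1.   ]
t 11.68 clampxy [-229.    -0.9] z 27.2 yawC -0.1 Fclamp [-2.51  0.27] 0.51 w 0.0001 tilt [ 0.012 -0.013 -1.   ]
t 11.93 clampxy [-226.9   -0.9] z 27.2 yawC -0.1 Fclamp [-2.27 -0.01] 0.37 w 0.0004 tilt [ 0.012 -0.013 -1.   ]
```

```bash
for k in 1 2 3 4 ; do python3 -m crank '[[[0.8,0,0,0,255],[0,0,0,0,255]]]' >/dev/null; python3 -c "
from h import *
st()"; done
```

```text
t 12.18 clampxy [-225.9   -0.9] z 27.2 yawC -0.1 Fclamp [-2.55 -0.13] 0.33 w 0.0002 tilt [ 0.012 -0.013 -1.   ]
t 12.43 clampxy [-225.    -0.9] z 27.2 yawC -0.1 Fclamp [-1.26 -0.11] 0.43 w -0.0004 tilt [ 0.012 -0.013 -1.   ]
t 12.68 clampxy [-224.1   -0.9] z 27.2 yawC -0.1 Fclamp [-1.12  0.21] 0.48 w 0.0004 tilt [ 0.012 -0.013 -1.   ]
t 12.93 clampxy [-223.3   -1. ] z 27.2 yawC -0.1 Fclamp [-1.56  0.72] 0.46 w 0.0001 tilt [ 0.012 -0.013 -1.   ]
```

```bash
for k in 1 2 3 ; do python3 -m crank '[[[0.8,0,0,0,255],[0,0,0,0,255]]]' >/dev/null; python3 -c "
from h import *
st()"; done
```

```text
t 13.18 clampxy [-222.4   -1. ] z 27.2 yawC -0.1 Fclamp [-0.75 -0.72] 0.93 w 0.0002 tilt [ 0.012 -0.013 -1.   ]
t 13.43 clampxy [-221.5   -0.9] z 27.1 yawC -0.1 Fclamp [-1.52 -1.32] 0.74 w -0.0002 tilt [ 0.012 -0.013 -1.   ]
t 13.68 clampxy [-220.7   -1. ] z 27.2 yawC -0.1 Fclamp [-1.59  0.03] 0.32 w -0.0001 tilt [ 0.012 -0.013 -1.   ]
```

```bash
for k in 1 2  ; do python3 -m crank '[[[0.8,0,0,0,255],[0,0,0,0,255]]]' >/dev/null; python3 -c "
from h import *
st()"; done;  python3 -c "
from h import *
c=bot.camera('top'); i=c['img'][225:285,170:250]
cv2.imwrite('pics/g_top.png',cv2.resize(cv2.convertScaleAbs(i,alpha=1.6),None,fx=9,fy=9,interpolation=cv2.INTER_CUBIC))"
```

```text
t 13.93 clampxy [-219.8   -1. ] z 27.2 yawC -0.1 Fclamp [-2.09  0.29] 0.07 w -0.0002 tilt [ 0.012 -0.013 -1.   ]
t 14.18 clampxy [-218.9   -1. ] z 27.2 yawC -0.1 Fclamp [-1.26  0.  ] 1.72 w 0.0001 tilt [ 0.012 -0.013 -1.   ]
```

View pics/g_top.png

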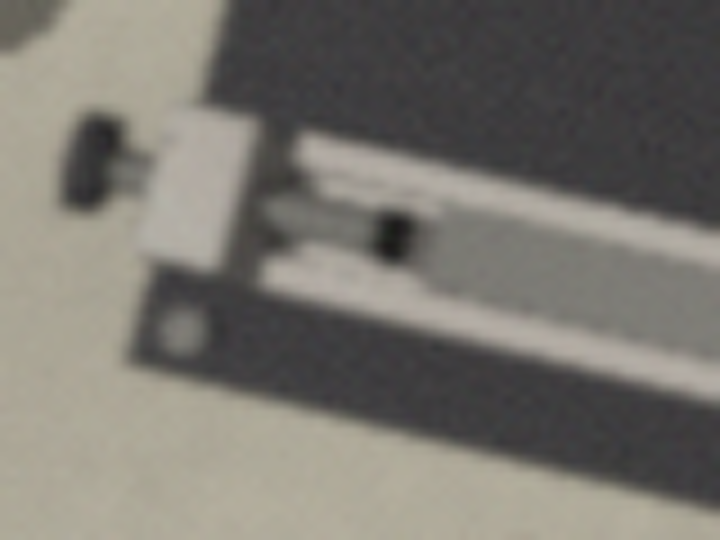

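The boom front at (428,245) is within a millimetre or two of the black rubber at (412,238). I'll continue in finer steps.

```bash
for k in 1 2 3 4 ; do python3 -m crank '[[[0.5,0,0,0,255],[0,0,0,0,255]]]' >/dev/null; python3 -c "
from h import *
st()"; done
```

```text
t 14.47 clampxy [-218.4   -1. ] z 27.2 yawC -0.1 Fclamp [-2.06 -0.98] -0.28 w 0.0 tilt [ 0.012 -0.013 -1.   ]
t 14.72 clampxy [-217.9   -1. ] z 27.2 yawC -0.1 Fclamp [-2.59 -0.09] 0.2 w 0.0004 tilt [ 0.012 -0.013 -1.   ]
t 14.97 clampxy [-217.4   -1. ] z 27.2 yawC -0.1 Fclamp [-2.35 -0.58] 0.61 w -0.0003 tilt [ 0.012 -0.013 -1.   ]
t 15.22 clampxy [-216.9   -1. ] z 27.2 yawC -0.1 Fclamp [-1.56 -0.44] 0.23 w 0.0001 tilt [ 0.012 -0.013 -1.   ]
```

```bash
for k in 1 2 3 ; do python3 -m crank '[[[0.5,0,0,0,255],[0,0,0,0,255]]]' >/dev/null; python3 -c "
from h import *
st()"; done
```

```text
t 15.47 clampxy [-216.3   -1. ] z 27.2 yawC -0.1 Fclamp [-1.51 -0.  ] 0.14 w -0.0 tilt [ 0.012 -0.013 -1.   ]
t 15.72 clampxy [-215.8   -1. ] z 27.2 yawC -0.1 Fclamp [-2.15 -0.01] 1.16 w 0.0002 tilt [ 0.012 -0.013 -1.   ]
t 15.97 clampxy [-215.3   -1. ] z 27.2 yawC -0.1 Fclamp [-2.8   0.17] 0.72 w 0.0001 tilt [ 0.012 -0.013 -1.   ]
```

```bash
for k in 1 2 3 ; do python3 -m crank '[[[0.5,0,0,0,255],[0,0,0,0,255]]]' >/dev/null; python3 -c "
from h import *
st()"; done
```

```text
t 16.23 clampxy [-214.7   -1. ] z 27.2 yawC -0.1 Fclamp [-2.07 -0.34] 0.98 w 0.0002 tilt [ 0.012 -0.013 -1.   ]
t 16.48 clampxy [-214.2   -1.1] z 27.2 yawC -0.1 Fclamp [-2.36 -0.23] 1.67 w -0.0001 tilt [ 0.012 -0.013 -1.   ]
t 16.73 clampxy [-213.6   -1. ] z 27.2 yawC -0.1 Fclamp [-1.32 -0.23] 0.8 w 0.0001 tilt [ 0.012 -0.013 -1.   ]
```

```bash
python3 -c "
from h import *
c=bot.camera('top'); i=c['img'][225:285,170:250]
cv2.imwrite('pics/i_top.png',cv2.resize(cv2.convertScaleAbs(i,alpha=1.6),None,fx=9,fy=9,interpolation=cv2.INTER_CUBIC))"
```

```text
(no output)
```

View pics/i_top.png

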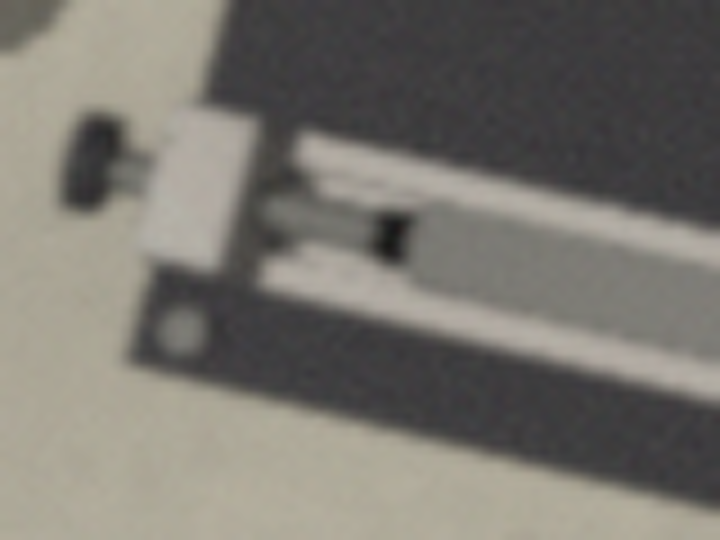

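The boom front at (410,245) has now reached the rubber, so I'll press on in small steps.

```bash
for k in 1 2 3 ; do python3 -m crank '[[[0.4,0,0,0,255],[0,0,0,0,255]]]' >/dev/null; python3 -c "
from h import *
st()"; done
```

```text
t 17.02 clampxy [-213.2   -1. ] z 27.2 yawC -0.1 Fclamp [-2.13  0.95] 1.42 w 0.0 tilt [ 0.012 -0.013 -1.   ]
t 17.27 clampxy [-212.8   -1. ] z 27.1 yawC -0.1 Fclamp [-2.1  0.5] 2.26 w -0.0002 tilt [ 0.012 -0.013 -1.   ]
t 17.52 clampxy [-212.4   -1. ] z 27.2 yawC -0.1 Fclamp [-1.96 -0.05] 0.53 w -0.0002 tilt [ 0.012 -0.013 -1.   ]
```

```bash
for k in 1 2 3 ; do python3 -m crank '[[[0.5,0,0,0,255],[0,0,0,0,255]]]' >/dev/null; python3 -c "
from h import *
st()"; done
```

```text
t 17.77 clampxy [-211.8   -1.1] z 27.2 yawC -0.1 Fclamp [-1.45  0.77] 1.17 w -0.0001 tilt [ 0.013 -0.013 -1.   ]
t 18.02 clampxy [-211.6   -1.1] z 27.2 yawC -0.1 Fclamp [-1.43 -0.09] 1.22 w -0.0 tilt [ 0.012 -0.014 -1.   ]
t 18.27 clampxy [-211.4   -1.1] z 27.2 yawC -0.1 Fclamp [-2.88 -0.09] 0.8 w -0.0002 tilt [ 0.012 -0.014 -1.   ]
```

The steps now fall short (0.2 of 0.5 mm), so the tip has been touched at about -211.8. I'll build up the force.

```bash
for k in 1 2 3 ; do python3 -m crank '[[[0.7,0,0,0,255]]]' >/dev/null; python3 -c "
from h import *
st()"; done
```

```text
t 18.4 clampxy [-211.1   -1.1] z 27.2 yawC -0.2 Fclamp [-5.5  -0.31] 1.19 w -0.0 tilt [ 0.012 -0.015 -1.   ]
t 18.52 clampxy [-210.8   -1.1] z 27.2 yawC -0.2 Fclamp [-5.8   0.48] 2.07 w 0.0003 tilt [ 0.012 -0.016 -1.   ]
t 18.65 clampxy [-210.6   -1.1] z 27.2 yawC -0.2 Fclamp [-5.83 -0.29] 1.33 w -0.0001 tilt [ 0.012 -0.017 -1.   ]
```

```bash
for k in 1 2 ; do python3 -m crank '[[[0.8,0,0,0,255]]]' >/dev/null; python3 -c "
from h import *
st()"; done; python3 -m crank '[[[0,0,0,0,255]]]' >/dev/null; python3 -c "
from h import *
st()"
```

```text
t 18.77 clampxy [-210.4   -1.2] z 27.3 yawC -0.2 Fclamp [-6.29 -0.36] 1.57 w 0.0002 tilt [ 0.011 -0.019 -1.   ]
t 18.9 clampxy [-210.3   -1.2] z 27.3 yawC -0.3 Fclamp [-6.2  -0.35] 1.2 w -0.0002 tilt [ 0.011 -0.02  -1.   ]
t 19.02 clampxy [-210.4   -1.1] z 27.3 yawC -0.3 Fclamp [-2.98 -0.4 ] 1.89 w -0.0002 tilt [ 0.011 -0.021 -1.   ]
```

The boom bore on the tip at about 6 N in all, so about 4 N on the tip and 2 N of friction. Next I'll back off gently and lift.

```bash
python3 -m crank '[[[-1,0,0,0,255],[-1,0,0,0,255],[-2,0,0,0,255],[-4,0,0,0,255],[-6,0,0,0,255],[0,0,-20,0,255],[0,0,-25,0,255],[0,0,-25,0,255],[0,0,-20,0,255],[0,0,0,0,255]]]'; python3 -c "
from h import *
st();go(-14,-113,110,195)
c=bot.camera('top'); i=c['img'][225:285,170:250]
cv2.imwrite('pics/j_top.png',cv2.resize(cv2.convertScaleAbs(i,alpha=1.6),None,fx=9,fy=9,interpolation=cv2.INTER_CUBIC))"
```

```text
clock: 20.27
eef_pos: [0.418, -0.1232, 0.1187]
tool_rot: [0.795, 0.607, -0.0, 0.008]
ft_force: [-0.7, -0.4, -0.0]
grip_width: 0.0002
t 20.27 clampxy [-222.9    1.7] z 118.7 yawC -0.2 Fclamp [-0.6   0.55] -0.04 w 0.0002 tilt [ 0.009 -0.013 -1.   ]
shift mm [209.4 113.8   7.9] turn 164.8 j6 1.56
```

View pics/j_top.png

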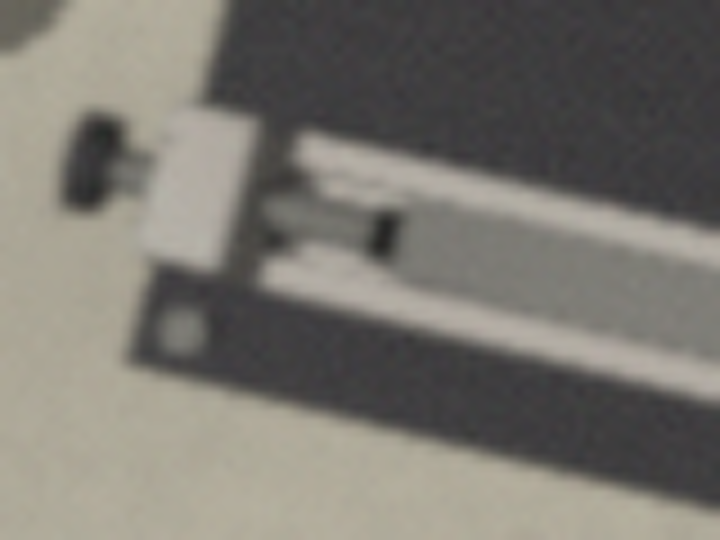

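The boom still presses against the rubber after release, with its front at (398,245). Now I'll move to the lever and turn.

```bash
python3 -m crank '[[[35,19,0,0,255],[35,19,0,0,255],[35,19,0,0,255],[35,19,0,0,255],[35,19,0,0,255],[33,19,0,0,255],[0,0,0,0,255]]]' >/dev/null;  python3 -m crank '[[[0,0,0,-10.5,255],[0,0,0,-10.5,255],[0,0,0,-10.5,255],[0,0,0,-10.5,255],[0,0,0,-10.5,255],[0,0,0,-10.5,255],[0,0,0,-10.5,255],[0,0,0,-10.5,255],[0,0,0,-10.5,255],[0,0,0,-10.5,255]]]' >/dev/null;  python3 -m crank '[[[0,0,0,-10.5,255],[0,0,0,-10.5,255],[0,0,0,-10.5,255],[0,0,0,-10.5,255],[0,0,0,-10.5,255],[0,0,0,-10.5,255],[0,0,0,-10.5,255],[0,0,0,-10.5,255],[0,0,0,0,255]]]' ; python3 -c "
from h import *
st();go(-14,-113,40,195)"
```

```text
clock: 23.58
eef_pos: [0.5507, 0.0336, 0.0785]
tool_rot: [-0.693, 0.72, 0.015, -0.03]
ft_force: [-0.1, 0.5, -0.5]
grip_width: 0.0001
t 23.57 clampxy [-37.1 -85.7] z 78.5 yawC -167.2 Fclamp [0.49 0.19] -0.51 w 0.0001 tilt [-0.064 -0.02  -0.998]
shift mm [-17.3 -34.1  36. ] turn -2.2 j6 -1.46
```

```bash
python3 -m crank '[[[-9,-17,0,-2.2,255],[-9,-17,0,0,255],[0,0,15,0,255],[0,0,15,0,255],[0,0,0,0,255]]]' >/dev/null; python3 -c "
from h import *
st();go(-14,-113,0,195);low(-14,-113,'k')
c=bot.camera('top'); i=c['img'][150:300,180:380]
cv2.imwrite('pics/k_top.png',cv2.resize(cv2.convertScaleAbs(i,alpha=1.6),None,fx=4,fy=4,interpolation=cv2.INTER_CUBIC))"
```

```text
t 24.2 clampxy [ -16.7 -108.2] z 40.4 yawC -165.7 Fclamp [ 0.25 -0.4 ] 0.22 w -0.0003 tilt [-0.073 -0.022 -0.997]
shift mm [-2.4 -8.2 39.8] turn -0.7 j6 -1.47
278 216 [-43.1 -93.2] 53.0
295 210 [ -23.6 -120.2] 82.7
300 209 [ -18.  -127.8] 88.8
281 187 [-31.7 -88. ] 125.3
280 186 [-32.8 -86.4] 127.4
283 187 [-30.7 -92.5] 128.5
286 187 [-26.8 -96.4] 129.1
279 184 [-32.6 -83.3] 130.1
286 186 [-26.1 -95.5] 130.5
286 182 [-20.4 -88.5] 131.5
282 185 [-31.2 -90.3] 132.3
284 185 [-29.1 -93.4] 133.5
282 184 [-31.1 -90.1] 134.8
280 182 [-31.7 -85.1] 136.2
283 183 [-29.5 -91. ] 137.1
```

View pics/k.png

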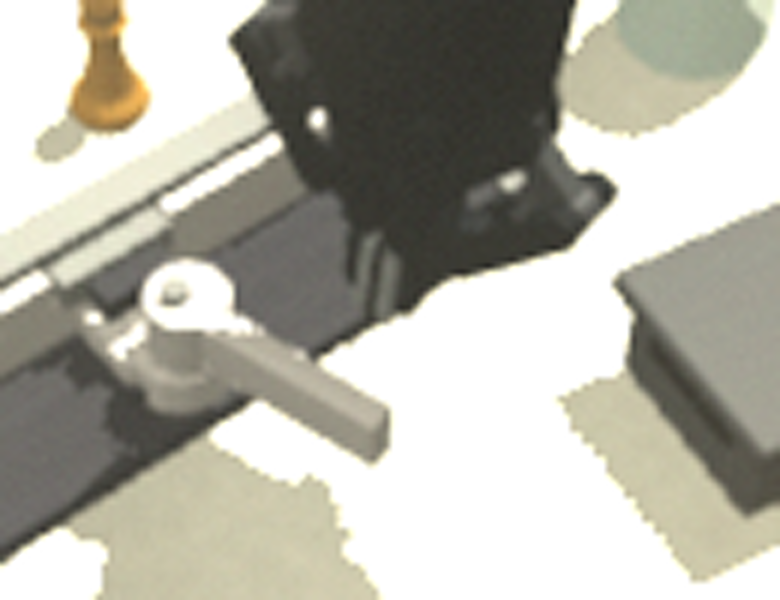

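View pics/k_top.png

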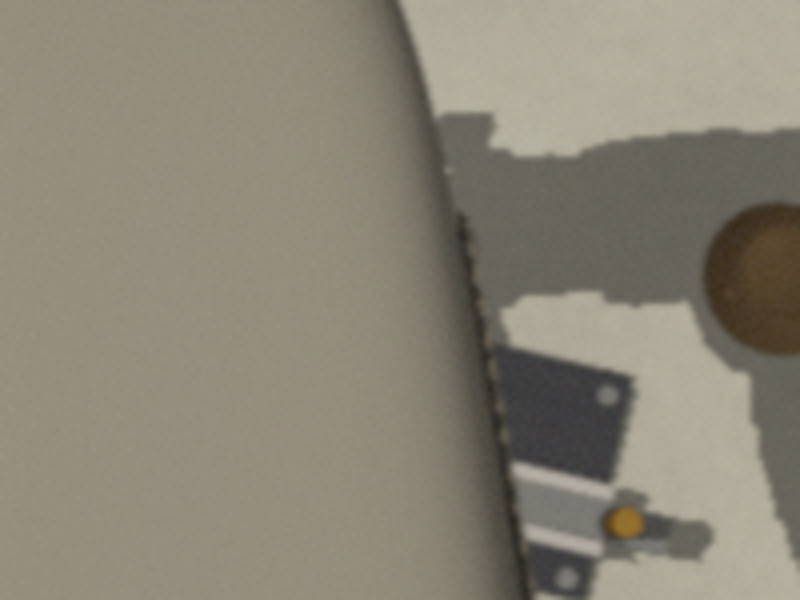

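```bash
python3 -c "
from h import *
c=bot.camera('scene'); D=c['depth']
q=proj(c,np.r_[CR@[-.014,-.113]+ct,.07]).astype(int); o=q-[65,50]; print(o)
for (a,b) in [(410,300),(400,280),(420,270),(450,265),(440,250),(500,255),(560,235),(380,300),(375,260),(355,260),(480,200),(600,190),(350,180)]:
  u,v=o[0]+a//6,o[1]+b//6; d=D[v,u]; X=c['R'].T@(np.array([(u-c['cx'])/c['fx'],(v-c['cy'])/c['fy'],1])*d-c['t']); print(a,b,(CR.T@(X[:2]-ct)*1e3).round(1),(X[2]*1e3).round(1))
i=c['img'][o[1]:o[1]+70,o[0]+25:o[0]+115]
cv2.imwrite('pics/l.png',cv2.resize(cv2.convertScaleAbs(i,alpha=4),None,fx=8,fy=8,interpolation=cv2.INTER_CUBIC))
ob=bot.get_obs();p=ob['eef_pos'];M=Rt.from_quat(ob['tool_rot']).as_matrix();
for s in (0,.035,.073): print(s,(proj(c,p-M[:,2]*s)-o)*6)
"
```

```text
[231 159]
410 300 [ -18.4 -125.5] 86.8
400 280 [ -22.2 -123.5] 99.6
420 270 [ -16.9 -128.5] 103.3
450 265 [ -20.1 -144.4] 123.4
440 250 [ -16.4 -135.1] 120.4
500 255 [ -14.7 -158.2] 137.7
560 235 [ -10.4 -176.3] 159.0
380 300 [ -24.1 -117.9] 83.9
375 260 [ -24.4 -114.5] 101.6
355 260 [ -23.5 -105.1] 92.1
480 200 [ 76.6 -59.9] 9.4
600 190 [   9.7 -171.9] 161.2
350 180 [ -27.9 -106.1] 132.9
0 [378.85450367 352.14969946]
0.035 [389.58048413 287.40598743]
0.073 [402.1582209  211.48478186]
```

View pics/l.png

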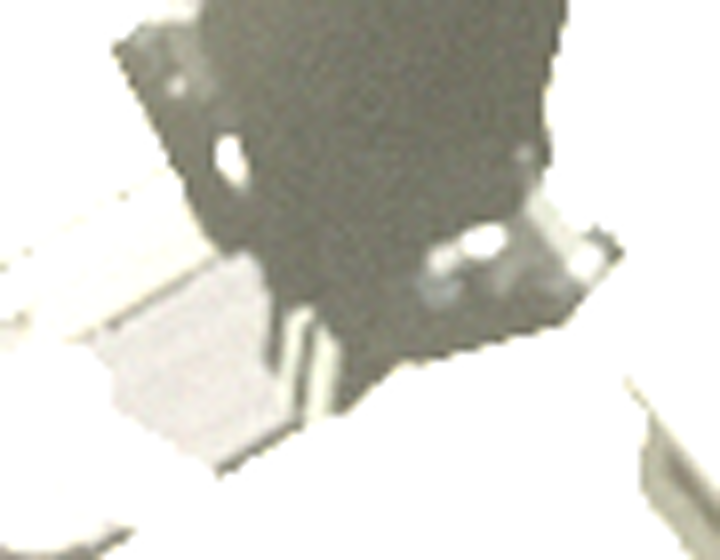

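Seen from the pad-seam side (seam at (310,370)), the fingertip ends at about 78 mm, so the same +37 mm offset holds. It is beside the lever's push face, about 10 mm clear. I'll lower it in two parts.

```bash
python3 -m crank '[[[0,-6,10,0,255],[0,0,12,0,255],[0,0,0,0,255]]]' >/dev/null; python3 -c "
from h import *
st()"; python3 -m crank '[[[0,0,10,0,255],[0,0,10,0,255],[0,0,0,0,255]]]' >/dev/null; python3 -c "
from h import *
st();go(-14,-113,-5,195);low(-14,-113,'m')"
```

```text
t 24.73 clampxy [ -15.  -115.8] z 19.8 yawC -165.7 Fclamp [-0.63  0.11] -0.01 w -0.0002 tilt [-0.067 -0.021 -0.998]
t 25.1 clampxy [ -15.8 -114.3] z -1.8 yawC -165.7 Fclamp [-0.85 -0.17] 0.43 w 0.0 tilt [-0.067 -0.021 -0.998]
shift mm [-2.2  0.6  3.2] turn -0.7 j6 -1.47
292 224 [ -25.4 -115.4] 35.0
294 224 [ -24.  -119.7] 38.4
293 223 [ -24.3 -117. ] 39.1
300 225 [ -17.4 -130.1] 40.4
292 222 [ -25.7 -115.5] 42.0
299 224 [ -18.7 -128.4] 43.1
292 220 [ -23.7 -113. ] 44.4
299 223 [ -18.5 -128.1] 45.9
301 224 [ -17.5 -132.9] 46.7
294 221 [ -24.  -119.3] 47.8
302 223 [ -15.3 -133.2] 48.4
303 222 [ -12.5 -132.9] 49.1
291 217 [ -23.4 -109.4] 50.2
295 221 [ -24.3 -122.5] 51.3
295 228 [ -35.5 -135.7] 52.0
```

View pics/m.png

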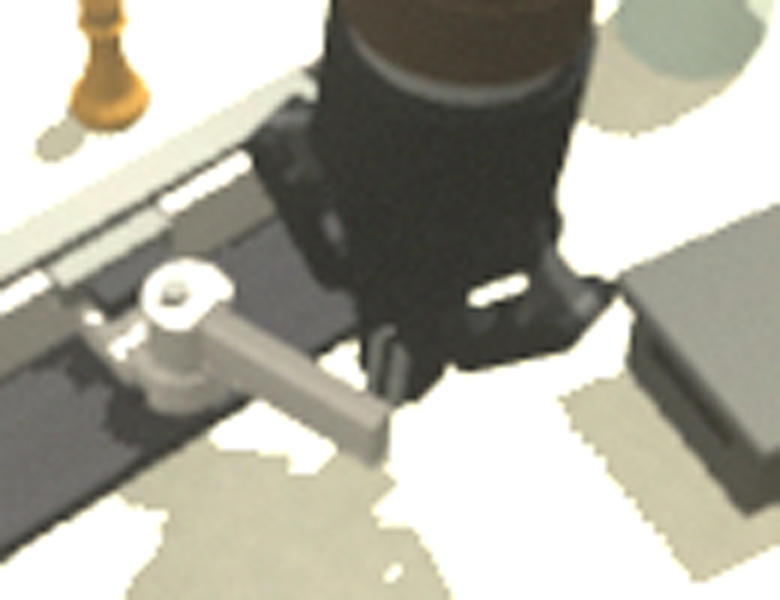

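The fingertip is now beside the lever face, about 35 mm up and overlapping the lever by about 20 mm at a radius of about 70 mm. I'll lower it 3 mm more and approach.

```bash
cat >> h.py <<'E'
def lev():
    o=bot.get_obs(); M=Rt.from_quat(o["tool_rot"]).as_matrix(); p=o["eef_pos"]-M[:,2]*.022
    L=CR.T@(p[:2]-ct)*1e3-[-60,-55]; x=CR.T@M[:2,0]; r=np.hypot(*L); F=CR.T@o["ft_force"][:2]
    th=np.arctan2(L[1],L[0])-np.arcsin(17/r)   # lever angle if touching with face offset 17
    val=(-1.309-th+np.pi)%(2*np.pi)-np.pi
    ln=np.array([np.cos(th),np.sin(th)]); n=np.array([-ln[1],ln[0]])
    ty=np.degrees(np.arctan2(x[1],x[0])); want=np.degrees(th)-90
    print("t",round(float(o["clock"]),2),"val",val.round(3),"along",(L@ln).round(1),"z",(p[2]*1e3).round(0),"yawerr(turn needed)",round(-((want-ty+180)%360-180),1),"Fn",(F@n).round(1),"Fl",(F@ln).round(1),"Fz",o["ft_force"][2].round(1),"j6",o["joint_pos"][5].round(2),"zdir",M[:2,2].round(3))
E
python3 -m crank '[[[4,0,3,0,255],[3,0,0,0,255],[0,0,0,0,255]]]' >/dev/null; python3 -c "
from h import *
st();lev()";python3 -m crank '[[[1.5,0,0,0,255],[1.5,0,0,0,255]]]' >/dev/null; python3 -c "
from h import *
lev()"
```

```text
t 25.52 clampxy [ -22.9 -117.1] z -3.6 yawC -165.7 Fclamp [-0.18 -0.28] 0.82 w 0.0003 tilt [-0.065 -0.021 -0.998]
t 25.52 val -0.045 along 71.8 z 18.0 yawerr(turn needed) -3.3 Fn -0.3 Fl 0.2 Fz 0.8 j6 -1.48 zdir [-0.065 -0.021]
t 25.77 val -0.002 along 71.3 z 19.0 yawerr(turn needed) -0.8 Fn 1.0 Fl -0.3 Fz -0.5 j6 -1.49 zdir [-0.064 -0.021]
```

```bash
for k in 1 2 3; do python3 -m crank '[[[4,-1,0,3,255]]]' >/dev/null; python3 -c "
from h import *
lev()"; done
```

```text
t 25.9 val 0.046 along 71.3 z 19.0 yawerr(turn needed) -1.1 Fn 1.0 Fl -0.5 Fz -0.7 j6 -1.44 zdir [-0.064 -0.02 ]
t 26.02 val 0.094 along 71.3 z 19.0 yawerr(turn needed) -1.4 Fn 1.4 Fl -0.2 Fz -0.1 j6 -1.39 zdir [-0.065 -0.018]
t 26.15 val 0.139 along 71.4 z 19.0 yawerr(turn needed) -1.9 Fn 2.1 Fl 0.2 Fz -1.0 j6 -1.35 zdir [-0.065 -0.016]
```

```bash
for k in 1 2 3 4 5; do python3 -m crank '[[[5,-1,0,3.5,255],[5,-1,0,3.5,255]]]' >/dev/null; python3 -c "
from h import *
lev()"; done
```

```text
t 26.4 val 0.246 along 71.5 z 19.0 yawerr(turn needed) -2.9 Fn 4.3 Fl 0.4 Fz -2.9 j6 -1.24 zdir [-0.064 -0.011]
t 26.65 val 0.341 along 71.8 z 19.0 yawerr(turn needed) -4.6 Fn 4.4 Fl 0.2 Fz -1.8 j6 -1.13 zdir [-0.062 -0.005]
t 26.9 val 0.426 along 72.2 z 19.0 yawerr(turn needed) -6.8 Fn 6.0 Fl 1.6 Fz -3.8 j6 -1.02 zdir [-0.058  0.002]
t 27.15 val 0.503 along 72.7 z 19.0 yawerr(turn needed) -9.5 Fn 5.8 Fl 0.2 Fz -2.9 j6 -0.91 zdir [-0.052  0.01 ]
t 27.4 val 0.572 along 73.3 z 19.0 yawerr(turn needed) -12.6 Fn 5.7 Fl 1.6 Fz -4.4 j6 -0.8 zdir [-0.045  0.017]
```

```bash
for k in 1 2 3 4; do python3 -m crank '[[[6.5,-0.5,0,1,255],[6.5,-0.5,0,1,255]]]' >/dev/null; python3 -c "
from h import *
lev()"; done
```

```text
t 27.65 val 0.668 along 72.3 z 20.0 yawerr(turn needed) -9.0 Fn 6.9 Fl 0.7 Fz -3.6 j6 -0.78 zdir [-0.035  0.025]
t 27.9 val 0.762 along 71.5 z 20.0 yawerr(turn needed) -5.5 Fn 7.6 Fl 0.2 Fz -5.5 j6 -0.76 zdir [-0.025  0.032]
t 28.15 val 0.856 along 70.9 z 20.0 yawerr(turn needed) -2.0 Fn 8.5 Fl 0.0 Fz -6.2 j6 -0.74 zdir [-0.015  0.04 ]
t 28.4 val 0.944 along 70.2 z 20.0 yawerr(turn needed) 1.2 Fn 8.5 Fl -1.6 Fz -5.5 j6 -0.72 zdir [-0.004  0.049]
```

```bash
for k in 1 2 3 4; do python3 -m crank '[[[7,-1,0,3,255],[7,-1,0,3,255]]]' >/dev/null; python3 -c "
from h import *
lev()"; done
```

```text
t 28.65 val 1.043 along 70.2 z 20.0 yawerr(turn needed) 0.9 Fn 7.5 Fl -2.1 Fz -4.9 j6 -0.63 zdir [0.006 0.058]
t 28.9 val 1.15 along 70.0 z 21.0 yawerr(turn needed) 1.0 Fn 7.2 Fl -2.2 Fz -4.1 j6 -0.54 zdir [0.016 0.066]
t 29.15 val 1.263 along 69.9 z 21.0 yawerr(turn needed) 1.5 Fn 6.9 Fl -1.3 Fz -2.8 j6 -0.45 zdir [0.027 0.072]
t 29.4 val 1.389 along 70.0 z 21.0 yawerr(turn needed) 2.6 Fn 5.1 Fl -2.1 Fz -2.6 j6 -0.36 zdir [0.036 0.076]
```

```bash
for k in 1 2 3 4; do python3 -m crank '[[[4,-1,0,3.5,255]]]' >/dev/null; python3 -c "
from h import *
lev()"; done
```

```text
t 29.52 val 1.421 along 70.5 z 22.0 yawerr(turn needed) 0.8 Fn 2.9 Fl -0.5 Fz -2.2 j6 -0.3 zdir [0.04  0.077]
t 29.65 val 1.454 along 70.9 z 22.0 yawerr(turn needed) -0.8 Fn 2.7 Fl -0.7 Fz -1.0 j6 -0.24 zdir [0.043 0.077]
t 29.77 val 1.491 along 71.3 z 22.0 yawerr(turn needed) -2.3 Fn 2.0 Fl -0.7 Fz -1.6 j6 -0.18 zdir [0.046 0.078]
t 29.9 val 1.532 along 71.5 z 22.0 yawerr(turn needed) -3.5 Fn 1.7 Fl 0.1 Fz -0.4 j6 -0.12 zdir [0.048 0.078]
```

```bash
for k in 1 2 3 4; do python3 -m crank '[[[4,-0.5,0,1.5,255]]]' >/dev/null; python3 -c "
from h import *
lev()"; done
```

```text
t 30.02 val 1.58 along 71.2 z 22.0 yawerr(turn needed) -2.3 Fn 1.8 Fl 0.3 Fz -0.6 j6 -0.1 zdir [0.05  0.078]
t 30.15 val 1.638 along 70.8 z 22.0 yawerr(turn needed) -0.5 Fn -0.5 Fl 0.6 Fz 0.5 j6 -0.07 zdir [0.05  0.078]
t 30.27 val 1.703 along 70.3 z 22.0 yawerr(turn needed) 1.6 Fn 0.6 Fl 0.2 Fz 0.3 j6 -0.05 zdir [0.049 0.078]
t 30.4 val 1.769 along 70.0 z 22.0 yawerr(turn needed) 3.8 Fn 0.0 Fl 0.4 Fz -0.5 j6 -0.02 zdir [0.048 0.078]
```

The force vanished past dead centre, so the lever has snapped. I'll follow gently to confirm it is on its end stop.

```bash
for k in 1 2 3 4; do python3 -m crank '[[[1.5,0,0,0,255]]]' >/dev/null; python3 -c "
from h import *
lev()"; done
```

```text
t 30.52 val 1.8 along 69.7 z 22.0 yawerr(turn needed) 5.5 Fn 0.4 Fl -0.6 Fz 0.1 j6 -0.02 zdir [0.048 0.078]
t 30.65 val 1.824 along 69.5 z 21.0 yawerr(turn needed) 6.9 Fn 0.1 Fl 0.3 Fz -0.2 j6 -0.02 zdir [0.048 0.078]
t 30.77 val 1.831 along 69.4 z 22.0 yawerr(turn needed) 7.3 Fn 3.3 Fl -0.9 Fz -2.8 j6 -0.02 zdir [0.05  0.077]
t 30.9 val 1.831 along 69.5 z 22.0 yawerr(turn needed) 7.3 Fn 4.9 Fl -0.3 Fz -4.0 j6 -0.02 zdir [0.053 0.077]
```

The lever meets firm resistance at 1.831, so it is closed on its end stop. Now I'll retreat, lift, and take the arm out of view.

```bash
python3 -m crank '[[[-3,0,0,0,255],[-8,0,0,0,255],[-10,0,0,0,255],[0,0,-20,0,255],[0,0,-30,0,255],[0,0,-30,0,255],[0,0,-20,0,255],[0,0,0,0,255]]]'; python3 -c "
from h import *
st();lev();go(-450,0,150,105)"
```

```text
clock: 31.9
eef_pos: [0.532, -0.0612, 0.1021]
tool_rot: [0.065, 0.997, 0.04, 0.021]
ft_force: [-0.2, 0.6, -0.2]
grip_width: 0.0001
t 31.9 clampxy [-133.4  -92.3] z 102.1 yawC 97.4 Fclamp [0.48 0.33] -0.24 w 0.0001 tilt [ 0.047  0.078 -0.996]
t 31.9 val 1.583 along 82.1 z 124.0 yawerr(turn needed) -6.9 Fn -0.2 Fl -0.6 Fz -0.2 j6 -0.04 zdir [0.047 0.078]
shift mm [ 130.6 -296.5  -77.7] turn -7.6 j6 -0.04
```

```bash
python3 -m crank '[[[0,-10,-30,0,255],[0,-30,-10,0,255],[10,-35,0,0,255],[10,-35,0,0,255],[10,-35,0,0,255],[10,-35,0,0,255],[10,-35,0,0,255],[10,-30,0,0,255],[0,0,0,0,255]]]'; python3 -c "
from h import *
st()
c=bot.camera('top'); cv2.imwrite('pics/z_top.png',cv2.resize(cv2.convertScaleAbs(c['img'][150:330,120:400],alpha=1.6),None,fx=2.8,fy=2.8,interpolation=cv2.INTER_CUBIC))
i=c['img'][225:285,170:250]
cv2.imwrite('pics/zz_top.png',cv2.resize(cv2.convertScaleAbs(i,alpha=1.6),None,fx=9,fy=9,interpolation=cv2.INTER_CUBIC))
c=bot.camera('scene'); cv2.imwrite('pics/z_scene.png',c['img'])"
```

```text
clock: 33.02
eef_pos: [0.4347, -0.303, 0.1081]
tool_rot: [0.064, 0.997, 0.044, 0.013]
ft_force: [-0.4, 0.4, -0.7]
grip_width: 0.0001
t 33.02 clampxy [-392.2  -61. ] z 108.1 yawC 97.6 Fclamp [0.26 0.52] -0.67 w 0.0001 tilt [ 0.032  0.086 -0.996]
```

View pics/z_top.png

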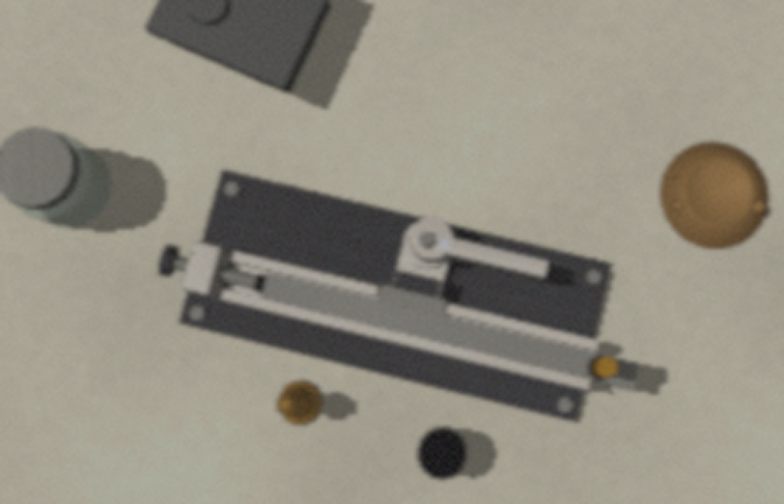

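View pics/zz_top.png

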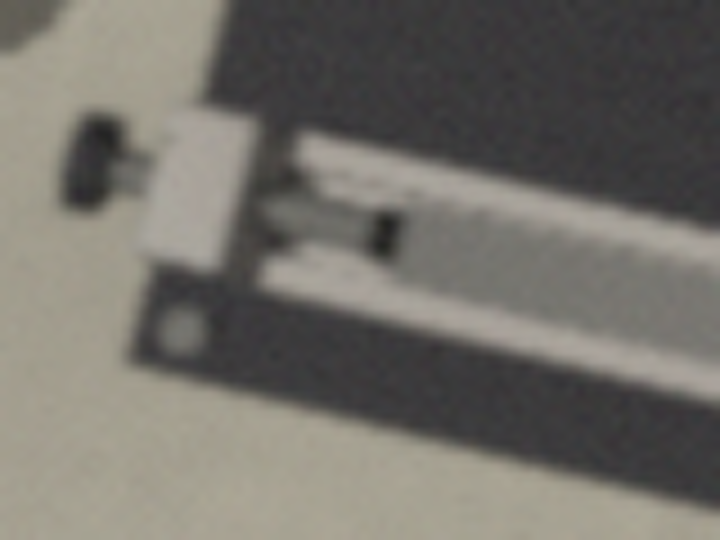

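View pics/z_scene.png

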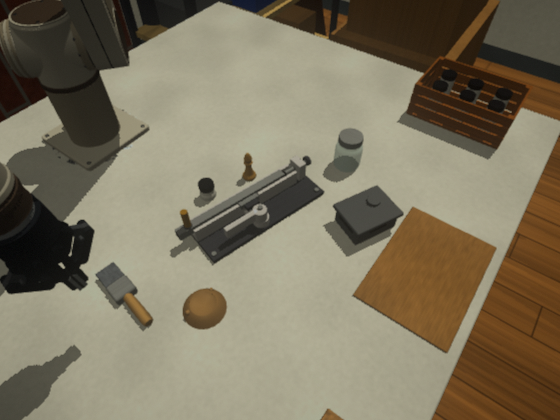

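The lever lies parallel to the channel (pivot at (430,240), tip at (548,268)), and the boom has shifted to the far wall with its front still on the rubber at (398,245). The bystanders look unmoved and the arm is clear, so I'll hand it in.

```bash
python3 -c "
from workcell import bot
bot.job_done()"
```

```text
the job is handed in; nothing more can be done
```

The boom is clamped against the stop's rubber tip with the cam lever fully closed, and I handed the job in at about 33 s.

- **Boom:** I pushed the spigot with shut fingers in small steps until the boom met the tip. The highest reading was about 6.3 N in all, roughly 4 N on the tip plus 2 N of friction.
- **Lever:** I swung it over with at most about 8.5 N at 70 mm from the pivot (about 11 N with the vertical part). The force vanished past dead centre. A gentle follow-up push met the end stop at about 1.83 rad with 5 to 6 N.

**Last checks:** The final pictures show the lever parallel to the channel, the boom shifted onto the far wall by the jaw, and its front still on the rubber. The other objects look unmoved, and the robot is clear of everything.

**What disagreed or is unmeasured:**
- **Fingertip height:** The fingertips sat about 35 mm higher than the reported tool position. My first pass went over the spigot without touching it. I corrected for this using camera depth.
- **Tool tilt:** The tool drifted to about 5° off vertical during the moves, with no visible effect.
- **Force left on the tip:** I could not measure it after letting go. Boom friction held the spring while the lever was open, so I expect about 2 N, less than when I was pushing.

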